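# Dock the loaded piston tray on the bench scale

### The arm

A 7-joint arm with a two-finger parallel gripper is mounted at the origin on the work surface. World frame = base frame: x ahead of the robot, y to its left, z up, the work surface at z = 0. Lengths are in m, angles in rad, forces in N, time in s.
With the tool pointing down it reaches from about 0.425 to 0.925 m from the base axis. Payload 6.8 kg.
Tool frame: the origin (TCP) lies between the finger pads; the fingertips stand 14 mm ahead of it and the grasp point (between the pads) lies 5 mm behind it; z points along the fingers, y is the direction in which the jaws open and shut (so a half turn about z gives the same grasp; the last joint's range is limited). The gripper opens to 85 mm and grips with 20 to 120 N. Pads are 22 mm wide; open, the fingers measure 114 mm over their backs; the gripper's body (76 mm by 85 mm) begins 54 mm behind the grasp point. The pads swing forward as they close: fully open they stand 13 mm farther back than shut.
Start: joints at [-1.421, 0.477, 0.022, 1.555, -0.011, 1.109, -0.083], TCP at [0.172, 0.653, 0.245] pointing down, gripper open.
Joint ranges: [-2.96, 2.96], [-0.34, 2.1], [-1.41, 1.46], [0.24, 2.44], [-1.37, 4.51], [0.17, 1.92], [-2.96, 2.96]. Speed limits (rad/s): [2.39, 2.39, 3.14, 3.14, 3.14, 3.14, 3.14].

### API

Orientations are given as a unit quaternion [w, x, y, z].
In Python, from station import bot gives the robot as it stands.
- The arm moves only by the shell command python3 -m crank 'ROWS' [FORCE]. ROWS is JSON, a list of rows, each a list of 3 entries, a list of its own where there are three numbers: the shift along the tool's x, y, z in m, then the turn, a rotation vector about the tool's x, y, z in degrees, then the finger opening in m, from 0 to 0.0854. A call has 1 to 10 rows; each row shifts and turns the commanded pose from where the row before left it, along the tool's axes as they then stand; what a row does not reach is not made up. A row lasts 1/8 s, in which the tool goes at most 62.5 mm and 10.7 degrees, less where a joint would pass 70% of its speed; a pose out of reach is approached as far as the arm can. A call is refused whole if a number of a shift passes 0.0625 or a number of a turn 10.7, either way. A call with a gripper value outside its range is refused whole. The fingers move at their own pace and stop on an object; FORCE is the grip in N (left out, the last holds). Time passes only in rows, so rows that do not move let the fingers close. It gives the time, the measured TCP pose, the force and the opening at its end, in the units of the state.
- bot.get_obs(): the state, without advancing time (a new reading comes with each control period).
- bot.read_camera(name): name is "scene" or "top" or "wrist"; returns (picture, depth): 384x512x3 uint8, red, green, blue; 384x512 float32, m along the optical axis (not along the pixel's ray), 0 where there is no reading.
- bot.calibration(name): a dict with "fx", "fy", "cx", "cy" (pixels), "D" ([k1, k2, p1, p2, k3] as OpenCV has them; the pictures are not rectified), "extrinsics" (4x4, takes a point from camera to world coordinates). Camera axes: x right, y down, z forward; pixel columns grow to the right and rows downward; lengths in m; the calibration is good to about 2 mm. A picture is of the moment at which its call begins: read the wrist's pose just before it. calibration takes no time and is no camera call; for the wrist camera it gives the pose at the moment of the call.
- bot.hand_in(): hands the job in, once; it reports no verdict.
The state is a dict: "t": time; "q": joint angles; "joint_vel": joint speeds; "joint_torque": joint torques, N m; "eef_pos": TCP position; "tool_rot": TCP orientation; "contact_force": force on the tool from outside, world axes, zero at the start; "torque": the same for the moment, N m; "gripper_width": opening from 0.0 (shut) to 1.0 (fully open).
Only numpy, scipy, OpenCV 4.12 (cv2) and the standard library are available. Lean on these libraries where they do the work, as an engineer would, in place of code of your own. Each camera call takes 0.05 s, during which the arm holds its last target.

### The job

The two pistons in the red tray are to be weighed: lift the tray by its handle, carry it level, with both pistons standing in it, over to the bench scale, and set it down gently so that both brass pegs come up through the holes in its lugs and it lies flat on the platform. Let go and move clear. Do not tip the tray or topple a piston, and leave everything else on the table where it is.

Things in the scene. Friction and masses are not known exactly. Their poses are not given: they have to be found in the camera images.
- tray: red open tray, 0.65 kg with its 2 pistons: box 140 (tray x) x 110 (y) x 35 mm, walls and floor 4 mm, with a flat lug 5 mm thick at each x end, flush with the underside (200 mm overall). Each lug has an 18 mm through hole at x = +85 and -85 mm, y = 0. A bridge handle crosses the middle, its black bar along tray y. Origin: centre of the underside; z up. Same after a half turn.
- tray_grip (a point): centre of the tray's black grip bar, 102 mm above the tray's underside. The bar is 14 mm thick (tray x), 20 mm high (z 92 to 112 mm) and 102 mm long (tray y), free between its posts for 86 mm. Axes as the tray's. The pistons' tops are 50 mm above the underside.
- piston_a: loose aluminium piston, a plain cylinder of 44 mm diameter and 46 mm height with dark ring grooves, 0.15 kg, standing upright in the tray near x = +40 mm of the tray. Origin: centre of its underside; z up along its axis.
- piston_b: loose aluminium piston, a plain cylinder of 44 mm diameter and 46 mm height with dark ring grooves, 0.15 kg, standing upright in the tray near x = -40 mm of the tray. Origin: centre of its underside; z up along its axis.
- scale: bench scale fixed to the table, does not sink: grey case 230 (x) x 130 (y) mm, steel platform 50 mm above the table, blue console with green display at its +x end (to x = 170 mm, 38 mm high). Two brass pegs at x = +85 and -85 mm, y = 0: 12 mm diameter, tapering over the top 8 mm to 4 mm, 20 mm high. Origin: centre of the case's underside, z up.
- scale_seat (a point): point on the platform's top midway between the pegs, where the tray's origin lies when the tray is seated with a peg through each lug hole (either way round). Axes as the scale's: x runs from peg to peg.
- spare_piston: a third, identical bare piston (44 mm diameter, 46 mm high) standing on the table; not part of the job. Origin: centre of its underside.
- conrod: dark steel connecting rod lying flat, about 165 x 56 x 20 mm, between tray and scale. Origin: centre of its underside.
- pulley: aluminium belt pulley lying flat, 76 mm diameter, 32 mm high, between tray and scale. Origin: centre of its underside.
- wrench: steel wrench lying flat, 190 mm long, at the left. Origin: centre of its length, on the table.
Things that resemble listed ones, but are neither listed nor needed, are in the scene too. There is more than one size of the tray; the job needs the smallest.

How it is judged:
On the way:
1. the tray is lifted off the table, with both pistons standing in it (height (world z) of tray above 0.055 m and angle between tray's own z axis and vertical below 0.26 rad and angle between each of piston_a, piston_b's own z axis and vertical below 0.2 rad and distance between each of piston_a, piston_b and tray below 0.075 m), for 0.2 s.
At the end, for the whole second after the job is handed in: Tray flat on the scale, both pegs through its lug holes, either way round: origin within 7 mm of the seat sideways and 4 mm in height, long axes within 0.09 rad, tilt under 0.05 rad; both pistons standing in it (tilt under 0.2 rad, within 75 mm of the tray's origin); all at rest (horizontal distance between tray and scale_seat below 0.007 m and z of tray in the frame of scale_seat between -0.004 and 0.004 m and angle between the x axis of tray and the x axis of scale_seat, either way round below 0.09 rad and angle between tray's own z axis and vertical below 0.05 rad and angle between each of piston_a, piston_b's own z axis and vertical below 0.2 rad and distance between each of piston_a, piston_b and tray below 0.075 m and linear speed of each of tray, piston_a, piston_b below 0.02 m/s); the robot touches nothing.
It fails at once if the tray tips by more than 0.26 rad (15 degrees) (angle between tray's own z axis and vertical above 0.26 rad).
It fails at once if a piston leans over by more than 0.5 rad (angle between any of piston_a, piston_b's own z axis and vertical above 0.5 rad).
It fails at once if the tray is dropped onto the scale: faster than 0.4 m/s within 25 mm above its seat (linear speed of tray above 0.4 m/s and z of tray in the frame of scale_seat below 0.025 m and horizontal distance between tray and scale_seat below 0.03 m).
It fails at once if another loose thing on the table is moved by more than 30 mm (distance of any of spare_piston, conrod, pulley, wrench from where it was at the start of the episode above 0.03 m).
It also fails if it takes over 48 s, if anything falls off the work surface, if the arm or the gripper's body presses on something with over 40 N, if the wrist force passes 120 N, or if a joint passes its speed limit or range.

## Working session

There is one attempt and no reset: what is moved stays moved. The work goes in short steps, Python scripts to look and compute and a shell command to move; the robot and the scene stay as the last step left them, time stands still between calls to the robot, and variables do not carry over. Pictures are saved under pics/ and viewed, and the job is handed in when it is done.

```bash
ls; mkdir -p pics; python3 - <<'E'
from station import bot
import cv2,numpy as np
o=bot.get_obs()
print({k:np.round(v,3).tolist() for k,v in o.items()})
for n in ["scene","top","wrist"]:
    c=bot.calibration(n)
    print(n,c["fx"],c["fy"],c["cx"],c["cy"],c["D"],np.round(c["extrinsics"],3).tolist())
    p,d=bot.read_camera(n)
    cv2.imwrite(f"pics/{n}0.png",cv2.cvtColor(p,cv2.COLOR_RGB2BGR)); np.savez(f"{n}0.npz",p=p,d=d,E=c["extrinsics"])
E
```

```text
pics
{'t': 0.0, 'q': [-1.421, 0.478, 0.022, 1.556, -0.012, 1.109, -0.083], 'joint_vel': [-0.0, -0.0, -0.002, 0.001, 0.001, -0.001, -0.0], 'joint_torque': [-0.0, -59.646, 1.608, -28.12, 0.012, 0.009, 0.0], 'eef_pos': [0.172, 0.652, 0.244], 'tool_rot': [-0.0, 0.129, 0.992, -0.001], 'contact_force': [-0.41, 0.598, 0.28], 'torque': [0.055, 0.019, -0.071], 'gripper_width': 0.997}
scene 448.78850341132573 448.78850341132573 258.2298856445596 193.28729087778655 [-0.00028145  0.          0.          0.          0.        ] [[-0.775, 0.501, -0.385, 0.986], [0.631, 0.631, -0.451, 0.6], [0.017, -0.593, -0.805, 1.16], [0.0, 0.0, 0.0, 1.0]]
top 381.2179723324761 381.2179723324761 255.9958279916244 188.28956956947874 [0.02735128 0.         0.         0.         0.        ] [[-0.015, -0.988, 0.156, 0.324], [-1.0, 0.012, -0.019, 0.03], [0.017, -0.156, -0.988, 1.135], [0.0, 0.0, 0.0, 1.0]]
wrist 310.6344628706657 310.6344628706657 256.1784173997472 188.89987876469132 [-0.01746542  0.          0.          0.          0.        ] [[0.256, 0.93, 0.264, 0.104], [0.967, -0.246, -0.071, 0.671], [-0.002, 0.274, -0.962, 0.373], [0.0, 0.0, 0.0, 1.0]]
```

View pics/scene0.png

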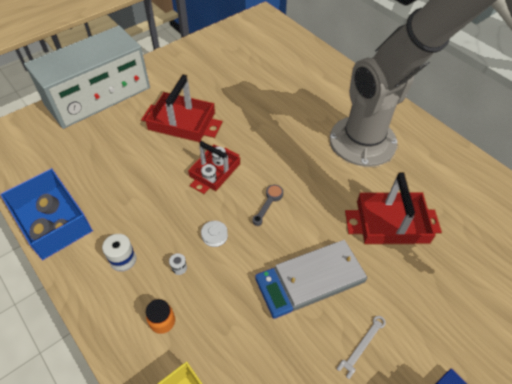

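View pics/top0.png

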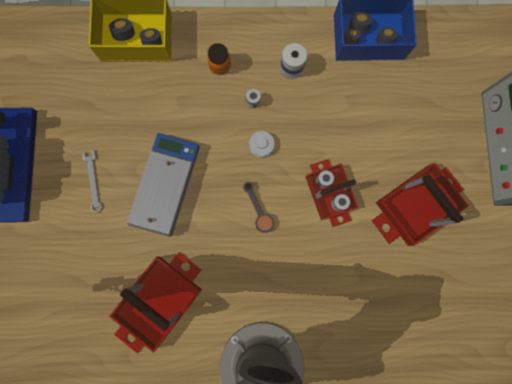

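View pics/wrist0.png

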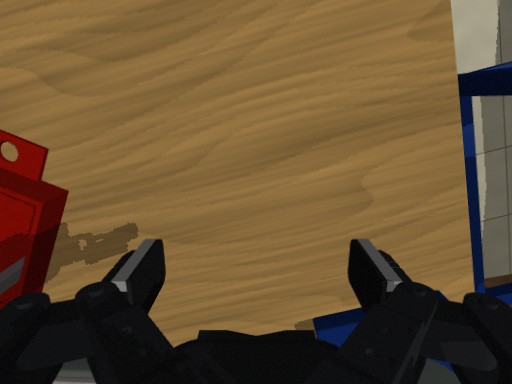

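The scene shows three red trays, in top-view pixels:
- (332,192): about 66 px long, roughly 0.2 m, holding two pistons.
- (420,204): about 110 px long, empty.
- (157,302): also about 110 px long, empty.

The one at (332,192) fits as the smallest and the only one carrying pistons. The scale is at (165,185). I'll confirm with enlarged crops.

```bash
python3 - <<'E'
import cv2,numpy as np
t=cv2.imread("pics/top0.png");s=cv2.imread("pics/scene0.png")
a=cv2.resize(t[150:235,290:375],(400,400),interpolation=cv2.INTER_CUBIC)
b=cv2.resize(t[125:245,115:215],(333,400),interpolation=cv2.INTER_CUBIC)
cv2.imwrite("pics/crop_top.png",np.hstack([a,b]))
a=cv2.resize(s[130:200,180:250],(400,400),interpolation=cv2.INTER_CUBIC)
b=cv2.resize(s[230:325,245:375],(400,292),interpolation=cv2.INTER_CUBIC)
b=np.vstack([b,np.zeros((108,400,3),np.uint8)])
cv2.imwrite("pics/crop_scene.png",np.hstack([a,b]))
E
```

```text
(no output)
```

View pics/crop_top.png

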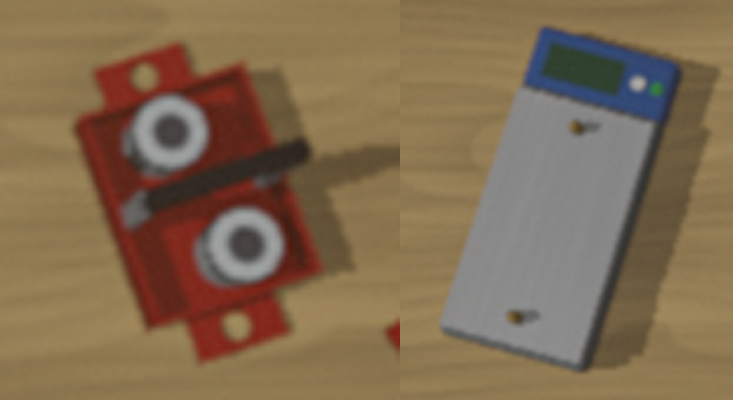

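View pics/crop_scene.png

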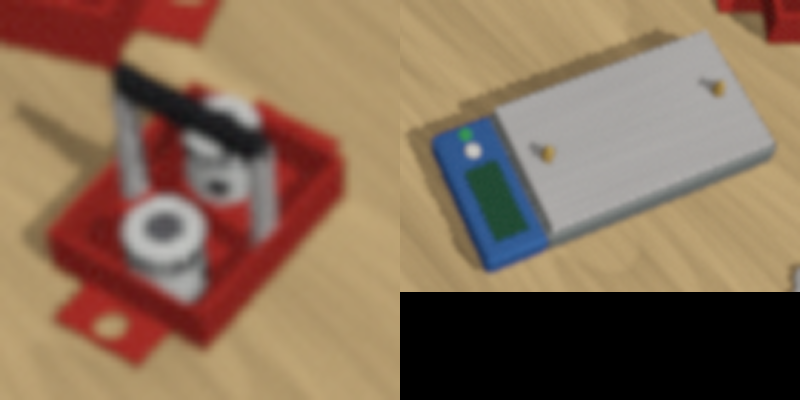

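The crops confirm it: a small red tray with two pistons, lug holes at about (320,166) and (340,218) in the top view. The scale's brass pegs are at about (168,163) and (150,220). Next I'll measure both.

```bash
cat > h.py <<'E'
import cv2,numpy as np
from station import bot
def ray(c,uv,E=None):
    K=np.array([[c["fx"],0,c["cx"]],[0,c["fy"],c["cy"]],[0,0,1]])
    n=cv2.undistortPoints(np.array(uv,float).reshape(-1,1,2),K,np.array(c["D"],float)).reshape(-1,2)
    E=np.array(c["extrinsics"] if E is None else E)
    return E[:3,3],np.c_[n,np.ones(len(n))]@E[:3,:3].T
def plane(c,uv,z,E=None):
    o,d=ray(c,uv,E); return o+d*((z-o[2])/d[:,2])[:,None]
def blobs(m,amin,box):
    u0,v0,u1,v1=box
    k=np.zeros_like(m);k[v0:v1,u0:u1]=m[v0:v1,u0:u1]
    n,l,st,ce=cv2.connectedComponentsWithStats(k.astype(np.uint8))
    return [(ce[i],st[i],l==i) for i in range(1,n) if st[i,4]>=amin]
def hsv(p): return cv2.cvtColor(p,cv2.COLOR_RGB2HSV)
E
python3 - <<'E'
from h import *
for cam,box,pb in [("top",(300,150,365,230),(125,140,205,240)),("scene",(183,135,245,196),(250,235,372,320))]:
    z=np.load(cam+"0.npz");p,d=z["p"],z["d"];c=bot.calibration(cam);H=hsv(p)
    red=((H[...,0]<8)|(H[...,0]>172))&(H[...,1]>140)&(H[...,2]>50)
    rb=max(blobs(red,30,box),key=lambda b:b[1][4])[2].astype(np.uint8)
    cs,hi=cv2.findContours(rb,cv2.RETR_CCOMP,cv2.CHAIN_APPROX_NONE)
    for i,k in enumerate(cs):
        if hi[0][i][3]>=0:
            M=cv2.moments(k)
            if M["m00"]>8: 
                uv=[M["m10"]/M["m00"],M["m01"]/M["m00"]]
                print(cam,"inner",np.round(uv,1),M["m00"],plane(c,[uv],.003).round(4))
    dark=(H[...,2]<60)
    dk=dark&(H[...,1]<130)
    for b in blobs(dk,40,box):
        r=cv2.minAreaRect(np.argwhere(b[2])[:,::-1].astype(np.float32)); 
        print(cam,"bar?",b[0].round(1),b[1][4],np.round(r[0],1),np.round(r[1],1),plane(c,[r[0]],.108).round(4))
    br=(H[...,0]>10)&(H[...,0]<30)&(H[...,1]>70)
    for b in blobs(br,2,pb):
        if b[1][4]<60: print(cam,"peg?",b[0].round(1),b[1][4],plane(c,[b[0]],.062).round(4))
    gr=(H[...,1]<40)&(H[...,2]>110)
    g=max(blobs(gr,200,pb),key=lambda b:b[1][4])
    r=cv2.minAreaRect(np.argwhere(g[2])[:,::-1].astype(np.float32)); bx=cv2.boxPoints(r)
    P=plane(c,bx,.05); print(cam,"platform",P.round(4).tolist(),np.linalg.norm(P-np.roll(P,1,0),axis=1).round(3),P.mean(0).round(4))
z=np.load("top0.npz");c=bot.calibration("top");A=plane(c,[[320.3,166.1],[340.1,218.6]],.0025);print("hand holes",A.round(4),np.linalg.norm(A[0]-A[1]))
A=plane(c,[[168.1,163],[149.8,219.8]],.062);print("hand pegs",A.round(4),np.linalg.norm(A[0]-A[1]))
E
```

```text
top inner [339.9 218.9] 48.5 [[ 0.4079 -0.2394  0.003 ]]
top inner [340.6 202.1] 303.0 [[ 0.4582 -0.2441  0.003 ]]
top inner [324.8 178.4] 299.0 [[ 0.5307 -0.1997  0.003 ]]
top inner [320.  165.9] 45.0 [[ 0.5695 -0.1869  0.003 ]]
top bar? [338.1 186.7] 143 [337.7 187.1] [ 4.4 35.4] [[ 0.487  -0.2127  0.108 ]]
top peg? [167.5 163. ] 10 [[0.57   0.2624 0.062 ]]
top peg? [148.8 219.9] 12 [[0.4078 0.3107 0.062 ]]
top platform [[0.4043, 0.3763, 0.05], [0.6152, 0.3144, 0.05], [0.5736, 0.1958, 0.05], [0.3645, 0.2613, 0.05]] [0.122 0.22  0.126 0.219] [0.4894 0.2869 0.05  ]
scene inner [199.  186.6] 27.5 [[ 0.5656 -0.1872  0.003 ]]
scene bar? [212.3 149.4] 127 [212.2 149.6] [28.6  5.4] [[ 0.4886 -0.2099  0.108 ]]
scene peg? [348.3 258.4] 14 [[0.4072 0.3124 0.062 ]]
scene peg? [292.6 279.9] 17 [[0.5702 0.2644 0.062 ]]
scene platform [[0.5732, 0.1974, 0.05], [0.3432, 0.259, 0.05], [0.4079, 0.3888, 0.05], [0.6209, 0.3252, 0.05]] [0.136 0.238 0.145 0.222] [0.4863 0.2926 0.05  ]
hand holes [[ 0.5691 -0.1878  0.0025]
 [ 0.4087 -0.2403  0.0025]] 0.16871139256312764
hand pegs [[0.57   0.2607 0.062 ]
 [0.4081 0.308  0.062 ]] 0.16869698448061252
```

```bash
python3 -m crank '[[[-0.039,-0.026,-0.006],[0,0,0],0.085],[[-0.039,-0.026,-0.006],[0,0,0],0.085],[[-0.039,-0.026,-0.006],[0,0,0],0.085],[[-0.039,-0.026,-0.006],[0,0,0],0.085],[[-0.039,-0.026,-0.006],[0,0,0],0.085],[[-0.039,-0.026,-0.006],[0,0,0],0.085],[[-0.039,-0.026,-0.006],[0,0,0],0.085],[[-0.039,-0.026,-0.006],[0,0,0],0.085],[[-0.039,-0.026,-0.006],[0,0,0],0.085],[[-0.039,-0.026,-0.006],[0,0,0],0.085]]' 60
python3 -m crank '[[[-0.014,-0.049,0],[0,0,0],0.085],[[-0.014,-0.049,0],[0,0,0],0.085],[[-0.014,-0.049,0],[0,0,0],0.085],[[-0.014,-0.049,0],[0,0,0],0.085],[[-0.014,-0.049,0],[0,0,0],0.085],[[-0.014,-0.049,0],[0,0,0],0.085],[[-0.014,-0.049,0],[0,0,0],0.085],[[-0.014,-0.049,0],[0,0,0],0.085],[[-0.014,-0.049,0],[0,0,0],0.085],[[-0.014,-0.049,0],[0,0,0],0.085]]'
```

```text
t: 1.4
eef_pos: [0.4836, 0.3005, 0.3054]
tool_rot: [-0.0, 0.129, 0.992, -0.0]
contact_force: [0.2, 0.0, -0.4]
gripper_width: 0.996
t: 2.65
eef_pos: [0.4931, -0.2091, 0.3053]
tool_rot: [0.0, 0.128, 0.992, 0.0]
contact_force: [0.8, 0.5, 0.2]
gripper_width: 0.993
```

```bash
python3 -m crank '[[[0,0,0],[0,0,9.5],0.085],[[0,0,0],[0,0,9.5],0.085],[[0,0,0],[0,0,9.5],0.085],[[0,0,0],[0,0,9.5],0.085],[[0,0,0],[0,0,9.5],0.085],[[0,0,0],[0,0,9.5],0.085],[[0,0,0],[0,0,0],0.085]]'
python3 - <<'E'
from h import *
o=bot.get_obs();c=bot.calibration("wrist");p,d=bot.read_camera("wrist")
from scipy.spatial.transform import Rotation as R
r=R.from_quat(o["tool_rot"],scalar_first=True).as_matrix();print(o["eef_pos"],np.degrees(np.arctan2(r[1,1],r[0,1])),r.round(3))
cv2.imwrite("pics/w1.png",cv2.cvtColor(p,cv2.COLOR_RGB2BGR));np.savez("w1.npz",p=p,d=d,E=c["extrinsics"])
E
```

```text
t: 3.52
eef_pos: [0.4932, -0.2074, 0.3051]
tool_rot: [-0.0, 0.586, 0.811, -0.0]
contact_force: [-0.5, -1.0, 0.0]
gripper_width: 0.994
[ 0.49320692 -0.20744818  0.30507533] 18.32039796308251 [[-0.314  0.949 -0.   ]
 [ 0.949  0.314  0.   ]
 [ 0.    -0.    -1.   ]]
```

View pics/w1.png

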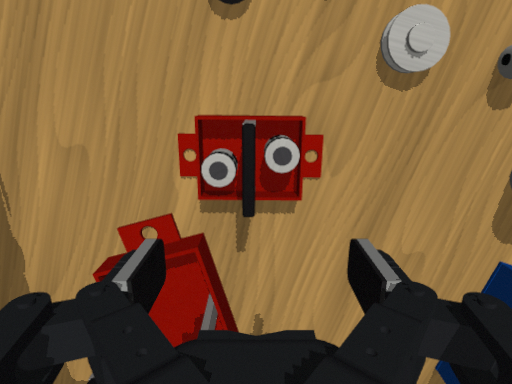

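The wrist view shows the tray with lug holes at (190,156) and (311,157). The bar runs along u≈249 from v≈122 to 216, with pistons at (219,168) and (283,155).

```bash
python3 - <<'E'
from h import *
z=np.load("w1.npz");p,d,E=z["p"],z["d"],z["E"];c=bot.calibration("wrist");H=hsv(p);box=(170,100,330,225)
red=((H[...,0]<8)|(H[...,0]>172))&(H[...,1]>140)&(H[...,2]>50)
holes=[]
for l,u0,u1 in (("L",180,200),("R",301,321)):
    m=np.zeros(red.shape,np.uint8); m[146:168,u0:u1]=~red[146:168,u0:u1]
    n,lab,st,ce=cv2.connectedComponentsWithStats(m)
    for i in range(1,n): print(l,ce[i].round(1),st[i])
    i=min(range(1,n),key=lambda i:abs(ce[i][0]-(u0+u1)/2)); holes.append(ce[i])
P=plane(c,holes,.0035,E);print(P.round(4),np.linalg.norm(P[0]-P[1]),P.mean(0).round(4),np.degrees(np.arctan2(*(P[1]-P[0])[1::-1])))
dk=(H[...,2]<45)&(H[...,1]<130)
for b in blobs(dk,100,(235,100,262,220)):
    r=cv2.minAreaRect(np.argwhere(b[2])[:,::-1].astype(np.float32));print("bar",b[0],b[1],r,)
    print(plane(c,[r[0]],.112,E), plane(c,cv2.boxPoints(r),.112,E).round(4).tolist(), np.median(d[b[2]]))
o,dd=ray(c,[[249,180]],E);print("bar height",(o+dd*d[180,249]).round(4))
E
```

```text
L [189.3 154.7] [183 149  13  13 131]
R [310.7 155.8] [305 150  13  13 133]
[[ 0.4045 -0.2394  0.0035]
 [ 0.5663 -0.1877  0.0035]] 0.16985449135679723 [ 0.4854 -0.2135  0.0035] 17.73127600482542
bar [248.29719626 169.45700935] [ 243  124   12   93 1070] ((248.5, 170.0), (92.0, 11.0), 90.0)
[[ 0.48505362 -0.21079404  0.112     ]] [[0.465, -0.167, 0.112], [0.4757, -0.1635, 0.112], [0.5068, -0.2584, 0.112], [0.4952, -0.2622, 0.112]] 0.3287084
bar height [[ 0.4889 -0.2208  0.1128]]
```

```bash
python3 -m crank '[[[-0.003,-0.0085,0.02],[0,0,0.4],0.085],[[0,0,0.035],[0,0,0],0.085],[[0,0,0.035],[0,0,0],0.085],[[0,0,0.035],[0,0,0],0.085],[[0,0,0.03],[0,0,0],0.085],[[0,0,0.025],[0,0,0],0.085],[[0,0,0.018],[0,0,0],0.085],[[0,0,0.01],[0,0,0],0.085],[[0,0,0],[0,0,0],0.085]]'
```

```text
t: 4.7
eef_pos: [0.4861, -0.2131, 0.0971]
tool_rot: [-0.0, 0.589, 0.808, -0.0]
contact_force: [0.7, -0.9, 1.4]
gripper_width: 0.996
```

```bash
python3 -m crank '[[[0,0,0],[0,0,0],0.04],[[0,0,0],[0,0,0],0.03],[[0,0,0],[0,0,0],0.022],[[0,0,0],[0,0,0],0.016],[[0,0,0],[0,0,0],0.01],[[0,0,0],[0,0,0],0.005],[[0,0,0],[0,0,0],0.005],[[0,0,0],[0,0,0],0.005]]' 90
python3 - <<'E'
from h import *
print(bot.get_obs()["torque"],bot.get_obs()["gripper_width"]*85.4)
p,d=bot.read_camera("scene");cv2.imwrite("pics/s2.png",cv2.resize(cv2.cvtColor(p,cv2.COLOR_RGB2BGR)[60:220,140:300],(600,600)))
E
```

```text
t: 5.7
eef_pos: [0.4862, -0.2131, 0.0977]
tool_rot: [-0.0, 0.589, 0.808, 0.0]
contact_force: [-1.2, 1.1, 3.9]
gripper_width: 0.148
[ 0.18121322  0.3275165  -0.05972616] 12.639289081296939
```

View pics/s2.png

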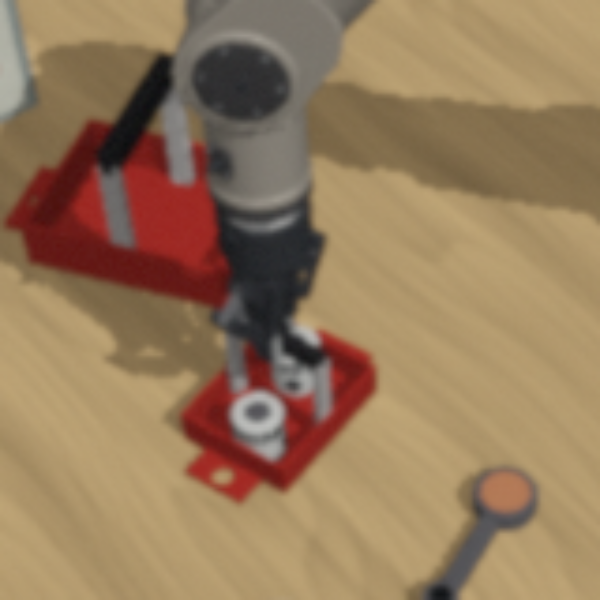

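The gripper has stopped on the bar at 12.6 mm (the bar is 14 mm), with both pistons upright. Lifting gently.

```bash
python3 -m crank '[[[0,0,-0.003],[0,0,0],0.005],[[0,0,-0.006],[0,0,0],0.005],[[0,0,-0.01],[0,0,0],0.005],[[0,0,-0.015],[0,0,0],0.005],[[0,0,-0.02],[0,0,0],0.005],[[0,0,-0.02],[0,0,0],0.005],[[0,0,-0.02],[0,0,0],0.005],[[0,0,-0.02],[0,0,0],0.005],[[0,0,-0.012],[0,0,0],0.005],[[0,0,-0.005],[0,0,0],0.005]]'
python3 -m crank '[[[0,0,0],[0,0,0],0.005],[[0,0,0],[0,0,0],0.005]]'
python3 - <<'E'
from h import *
print(bot.get_obs()["torque"])
p,d=bot.read_camera("scene");a=cv2.resize(cv2.cvtColor(p,cv2.COLOR_RGB2BGR)[60:220,140:300],(400,400))
c=bot.calibration("wrist")
p,d=bot.read_camera("wrist");np.savez("w2.npz",p=p,d=d,E=c["extrinsics"]);b=cv2.resize(cv2.cvtColor(p,cv2.COLOR_RGB2BGR)[:,100:400],(400,400));cv2.imwrite("pics/s3.png",np.hstack([a,b]))
E
```

```text
t: 7.0
eef_pos: [0.4863, -0.2132, 0.2291]
tool_rot: [0.0, 0.589, 0.808, 0.0]
contact_force: [-0.1, 0.1, -7.3]
gripper_width: 0.147
t: 7.25
eef_pos: [0.4858, -0.2129, 0.2276]
tool_rot: [-0.001, 0.589, 0.808, -0.0]
contact_force: [-0.1, 0.6, -6.9]
gripper_width: 0.149
[0.02095901 0.01227217 0.04909047]
```

View pics/s3.png

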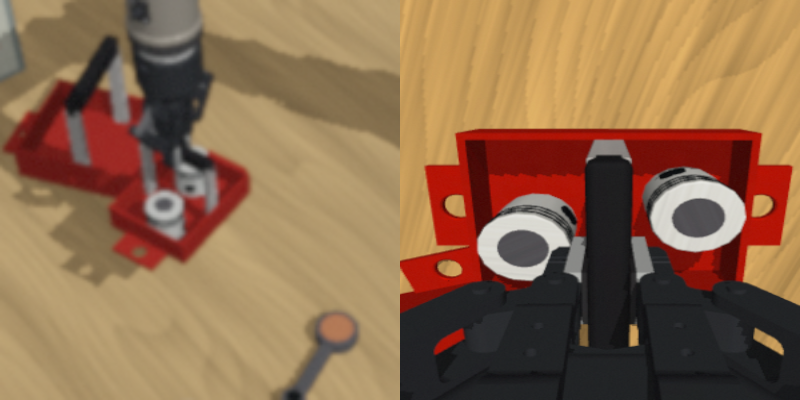

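Tray is level, the load reads about 7 N, and both pistons are standing. Turning by about 34.3° towards the scale's axis while at height.

```bash
python3 -m crank '[[[0,0,0],[0,0,2],0.005],[[0,0,0],[0,0,4],0.005],[[0,0,0],[0,0,5],0.005],[[0,0,0],[0,0,5],0.005],[[0,0,0],[0,0,5],0.005],[[0,0,0],[0,0,5],0.005],[[0,0,0],[0,0,4.5],0.005],[[0,0,0],[0,0,3],0.005],[[0,0,0],[0,0,1],0.005],[[0,0,0],[0,0,0],0.005]]'
python3 - <<'E'
from h import *
from scipy.spatial.transform import Rotation as R
o=bot.get_obs();r=R.from_quat(o["tool_rot"],scalar_first=True).as_matrix();print(o["eef_pos"],np.degrees(np.arctan2(r[1,1],r[0,1])))
print(r.T@(np.array([.447,.1435,o["eef_pos"][2]])-o["eef_pos"]))
E
```

```text
t: 8.6
eef_pos: [0.4862, -0.2131, 0.2282]
tool_rot: [-0.0, 0.802, 0.597, -0.0]
contact_force: [0.1, 0.8, -7.2]
gripper_width: 0.145
[ 0.48620962 -0.21307703  0.22819562] -16.65954412547665
[ 3.30368984e-01 -1.39788782e-01  1.80991703e-06]
```

```bash
python3 -m crank '[[[0.008,-0.0034,0],[0,0,0],0.005],[[0.016,-0.0068,0],[0,0,0],0.005],[[0.026,-0.011,0],[0,0,0],0.005],[[0.034,-0.0144,0],[0,0,0],0.005],[[0.036,-0.0152,0],[0,0,0],0.005],[[0.036,-0.0152,0],[0,0,0],0.005],[[0.036,-0.0152,0],[0,0,0],0.005],[[0.036,-0.0152,0],[0,0,0],0.005],[[0.034,-0.0144,0],[0,0,0],0.005],[[0.028,-0.0118,0],[0,0,0],0.005]]'
python3 -m crank '[[[0.02,-0.0085,0],[0,0,0],0.005],[[0.012,-0.005,0],[0,0,0],0.005],[[0.007,-0.003,0],[0,0,0],0.005],[[0,0,0],[0,0,0],0.005],[[0,0,0],[0,0,0],0.005],[[0,0,0],[0,0,0],0.005]]'
python3 - <<'E'
from h import *
o=bot.get_obs()
c=bot.calibration("wrist")
p,d=bot.read_camera("wrist");np.savez("w3.npz",p=p,d=d,E=c["extrinsics"],pos=o["eef_pos"],q=o["tool_rot"]);cv2.imwrite("pics/w3.png",cv2.cvtColor(p,cv2.COLOR_RGB2BGR))
E
```

```text
t: 9.85
eef_pos: [0.4513, 0.1018, 0.2284]
tool_rot: [-0.0, 0.802, 0.598, 0.0]
contact_force: [1.0, 0.2, -6.9]
gripper_width: 0.147
t: 10.6
eef_pos: [0.4475, 0.1412, 0.2283]
tool_rot: [0.0, 0.803, 0.597, -0.0]
contact_force: [0.1, -0.7, -6.9]
gripper_width: 0.15
```

View pics/w3.png

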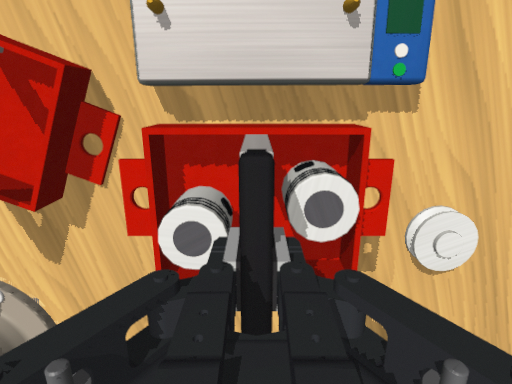

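The wrist view shows both pegs at the top edge, near (155,5) and (351,4). The lugs' outer corners are near (120,159), (126,236), (393,158) and (386,235). The pistons are standing. I'll measure both from this one view.

```bash
python3 - <<'E'
from h import *
from scipy.spatial.transform import Rotation as R
z=np.load("w3.npz");p,d,E,pos=z["p"],z["d"],z["E"],z["pos"];c=bot.calibration("wrist");H=hsv(p)
r=R.from_quat(z["q"],scalar_first=True).as_matrix()
red=((H[...,0]<8)|(H[...,0]>172))&(H[...,1]>140)&(H[...,2]>50)
zt=pos[2]-.0977+.005
# depth check at lug
for uv in [(130,215),(380,215),(130,175),(380,175)]:
    o,dd=ray(c,[uv],E);print("lug pt",(o+dd*d[uv[1],uv[0]]).round(4))
# outer lug edge lines and y edges per row/col
def line(pts): return cv2.fitLine(np.array(pts,np.float32),cv2.DIST_HUBER,0,.01,.01).ravel()
def inter(a,b):
    A=np.array([[a[0],-b[0]],[a[1],-b[1]]]);t=np.linalg.solve(A,[b[2]-a[2],b[3]-a[3]]);return np.array([a[2]+a[0]*t[0],a[3]+a[1]*t[0]])
C={}
for s,u0,u1,out in (("L",112,138,"l"),("R",378,402,"r")):
    sub=[(u,v) for v in range(168,228) for u in [next((u for u in (range(u0,u1) if out=="l" else range(u1,u0,-1)) if red[v,u] and red[v,u+1] and red[v,u-1]),None)] if u is not None]
    sub=[(u-.5 if out=="l" else u+.5,v) for u,v in sub]
    cols=range(129,143) if s=="L" else range(374,385)
    top=[(u,next(v for v in range(145,200) if red[v,u])-.5) for u in cols]
    bot_=[(u,next(v for v in range(250,200,-1) if red[v,u])+.5) for u in cols]
    C[s]=[inter(line(sub),line(top)),inter(line(sub),line(bot_))]
    print(s,np.round(C[s],1))
Pc=np.array([plane(c,C[s],zt,E) for s in "LR"]); print(Pc.round(4).tolist())
mid=Pc.mean(1); print("lug width",np.linalg.norm(Pc[:,0]-Pc[:,1],axis=1),"overall",np.linalg.norm(mid[0]-mid[1]))
tr=mid.mean(0);print("tray",tr,"yaw",np.degrees(np.arctan2(*(mid[1]-mid[0])[1::-1])),"tool",r.T@(tr-pos))
br=(H[...,0]>8)&(H[...,0]<32)&(H[...,1]>110)
for box in ((140,0,172,25),(335,0,368,25)):
    for b in blobs(br,8,box): print("peg",b[0],b[1])
b=cv2.resize(cv2.cvtColor(p,cv2.COLOR_RGB2BGR)[0:30,135:375],(800,100),interpolation=cv2.INTER_NEAREST);cv2.imwrite("pics/pegs.png",b)
E
```

```text
lug pt [[0.3507 0.1559 0.1361]]
lug pt [[0.5328 0.1009 0.1361]]
lug pt [[0.3634 0.1849 0.137 ]]
lug pt [[0.5385 0.1319 0.1362]]
L [[118.9 158.5]
 [128.3 235.5]]
R [[393.1 158.5]
 [383.5 235.5]]
[[[0.3599, 0.1985, 0.1356], [0.3423, 0.1405, 0.1356]], [[0.5501, 0.141, 0.1356], [0.5325, 0.0831, 0.1356]]]
lug width [0.06063682 0.06060421] overall 0.1986381091465368
tray [0.44619741 0.14076768 0.13559463] yaw -16.804054211227445 tool [-0.00074372 -0.00109539  0.09270005]
peg [155.22159091   5.68181818] [147   0  17  14 176]
peg [350.35542169   5.12650602] [343   0  17  13 166]
```

View pics/pegs.png

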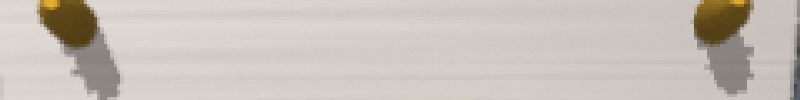

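The pegs are cut by the image border, so I'll back off 4 cm to see them whole.

```bash
python3 -m crank '[[[-0.005,0,0],[0,0,0],0.005],[[-0.012,0,0],[0,0,0],0.005],[[-0.013,0,0],[0,0,0],0.005],[[-0.007,0,0],[0,0,0],0.005],[[-0.003,0,0],[0,0,0],0.005],[[0,0,0],[0,0,0],0.005],[[0,0,0],[0,0,0],0.005]]'
python3 - <<'E'
from h import *
from scipy.spatial.transform import Rotation as R
o=bot.get_obs()
c=bot.calibration("wrist")
p,d=bot.read_camera("wrist");E=np.array(c["extrinsics"]);pos=o["eef_pos"];r=R.from_quat(o["tool_rot"],scalar_first=True).as_matrix()
np.savez("w4.npz",p=p,d=d,E=E,pos=pos,q=o["tool_rot"]);H=hsv(p);g=cv2.cvtColor(p,cv2.COLOR_RGB2BGR)
br=(H[...,0]>8)&(H[...,0]<32)&(H[...,1]>110)
for box in ((130,5,185,80),(325,5,380,80)):
    for b in blobs(br,20,box):
        print("peg",b[0],b[1],"tipmin depth"); ys,xs=np.nonzero(b[2]); oo,dd=ray(c,np.c_[xs,ys],E);P=oo+dd*d[ys,xs][:,None]
        print("zrange",P[:,2].min(),P[:,2].max()); t=P[P[:,2]>.067]; print("tip pts",len(t),t.mean(0).round(4)); s=(P[:,2]>.052)&(P[:,2]<.06); print("shaft front",P[s].mean(0).round(4))
for k,(a,b) in enumerate(((130,185),(325,380))): cv2.imwrite(f"pics/pg{k}.png",cv2.resize(g[0:60,a:b],(550,600),interpolation=cv2.INTER_CUBIC))
cv2.imwrite("pics/w4.png",g)
cv2.imwrite("pics/pgs.png",np.hstack([cv2.resize(g[0:60,a:b],(385,420),interpolation=cv2.INTER_CUBIC) for a,b in ((130,185),(325,380))]))
E
```

```text
t: 11.52
eef_pos: [0.436, 0.104, 0.2283]
tool_rot: [0.0, 0.802, 0.597, 0.0]
contact_force: [0.0, -0.1, -6.6]
gripper_width: 0.147
peg [155.08308751  60.15830875] [ 130    5   55   75 2034] tipmin depth
zrange -0.0020623938675782827 0.3574451359795123
tip pts 10 [0.4553 0.1711 0.3574]
shaft front [nan nan nan]
peg [352.04898829  62.42438765] [ 325   44   55   36 1878] tipmin depth
zrange -0.002432390151024144 0.3574451359795123
tip pts 8 [0.4553 0.1711 0.3574]
shaft front [nan nan nan]<stdin>:11: RuntimeWarning: Mean of empty slice.
  ret = um.true_divide(
```

View pics/pgs.png

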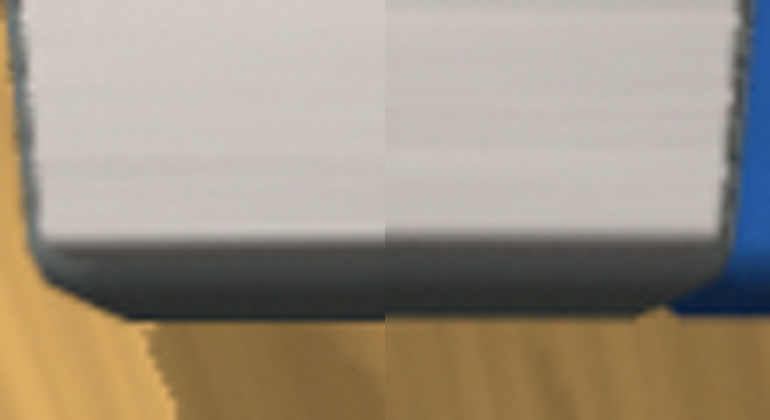

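Wrong direction: backing off pushed the pegs out of view. Going forward 7 cm instead. The tray's underside at 0.13 m clears the 0.07 m pegs.

```bash
python3 -m crank '[[[0.005,0,0],[0,0,0],0.005],[[0.012,0,0],[0,0,0],0.005],[[0.018,0,0],[0,0,0],0.005],[[0.018,0,0],[0,0,0],0.005],[[0.012,0,0],[0,0,0],0.005],[[0.005,0,0],[0,0,0],0.005],[[0,0,0],[0,0,0],0.005],[[0,0,0],[0,0,0],0.005]]'
python3 - <<'E'
from h import *
from scipy.spatial.transform import Rotation as R
o=bot.get_obs()
c=bot.calibration("wrist")
p,d=bot.read_camera("wrist");E=np.array(c["extrinsics"]);pos=o["eef_pos"]
np.savez("w5.npz",p=p,d=d,E=E,pos=pos,q=o["tool_rot"]);H=hsv(p);g=cv2.cvtColor(p,cv2.COLOR_RGB2BGR)
br=(H[...,0]>8)&(H[...,0]<32)&(H[...,1]>110)
for box in ((130,5,185,80),(325,5,380,80)):
    for b in blobs(br,20,box):
        print("peg",b[0],b[1]); ys,xs=np.nonzero(b[2]); oo,dd=ray(c,np.c_[xs,ys],E);P=oo+dd*d[ys,xs][:,None]
        print("zrange",P[:,2].min(),P[:,2].max()); t=P[P[:,2]>.0675]; print("tip pts",len(t),t.mean(0).round(4))
cv2.imwrite("pics/w5.png",g)
cv2.imwrite("pics/pgs5.png",np.hstack([cv2.resize(g[0:60,a:b],(385,420),interpolation=cv2.INTER_CUBIC) for a,b in ((130,185),(325,380))]))
E
```

```text
t: 12.58
eef_pos: [0.4558, 0.1699, 0.2282]
tool_rot: [-0.0, 0.802, 0.597, -0.0]
contact_force: [0.1, 0.2, -7.2]
gripper_width: 0.149
peg [132.00338983  53.18305085] [130   5   8  75 295]
zrange -0.0016753472042277395 0.03604750535565476
tip pts 0 [nan nan nan]
peg [157.9742268   41.75257732] [150  34  17  16 194]
zrange 0.049979073019583264 0.35728961169669843
tip pts 57 [0.4113 0.3053 0.0898]
peg [349.24479167  40.68229167] [342  33  16  16 192]
zrange 0.05104968883398353 0.35728961169669843
tip pts 56 [0.5667 0.262  0.0745]<stdin>:11: RuntimeWarning: Mean of empty slice.
  ret = um.true_divide(
```

View pics/pgs5.png

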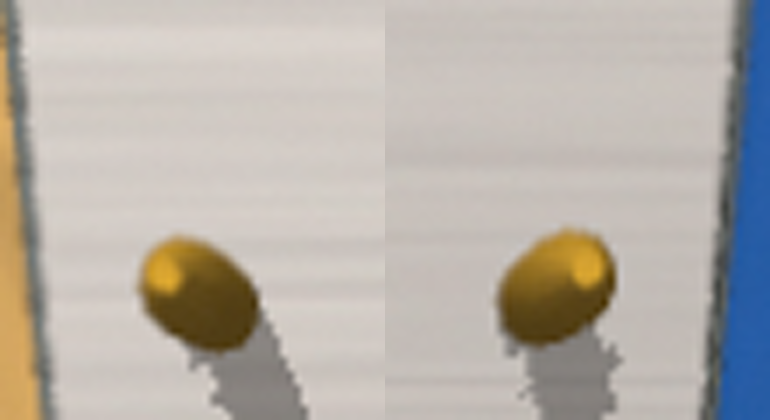

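View pics/w5.png

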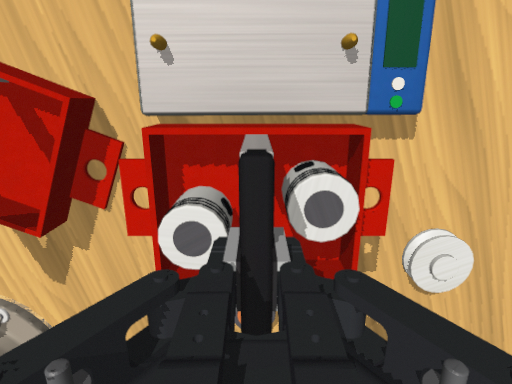

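Both pegs are whole. The bright 4 mm tip faces are at (153.0,38.3) and (353.4,37.9), at z = 0.070 m.

```bash
cat > m.py <<'E'
from h import *
from scipy.spatial.transform import Rotation as R
z=np.load("w5.npz");E,pos,d,p=z["E"],z["pos"],z["d"],z["p"];c=bot.calibration("wrist")
r=R.from_quat(z["q"],scalar_first=True).as_matrix()
V=p.astype(int).sum(2); uv=[]
for u,v in ((153,38),(353,38)):
    w=V[v-6:v+7,u-6:u+7]; H=hsv(p)[v-6:v+7,u-6:u+7]; m=(H[...,1]>110)&(H[...,2]>185)
    ys,xs=np.nonzero(m); print(len(xs),xs.mean()+u-6,ys.mean()+v-6); uv.append((xs.mean()+u-6,ys.mean()+v-6))
P=plane(c,uv,.07,E);print(P.round(4),"dist",np.linalg.norm(P[0]-P[1]))
s=P.mean(0);yaw=np.degrees(np.arctan2(*(P[1]-P[0])[1::-1]));print("seat",s.round(4),"yaw",yaw)
ty=np.degrees(np.arctan2(r[1,1],r[0,1]));print("tool yaw",ty)
toff=np.array([-.0007,-.0011,0]) 
for n,S in (("wrist",s),("ext",np.array([.489,.2873,0]))):
    dv=r.T@(S-pos)-toff; print(n,dv[:2].round(4))
E
python3 m.py
```

```text
22 152.6818181818182 37.59090909090909
26 352.84615384615387 36.80769230769231
[[0.4058 0.312  0.07  ]
 [0.5686 0.2634 0.07  ]] dist 0.16987832283445028
seat [0.4872 0.2877 0.07  ] yaw -16.604708521742097
tool yaw -16.725953383705658
wrist [ 0.1226 -0.0026]
ext [ 0.1227 -0.0008]
```

```bash
python3 -m crank '[[[0.006,-0.0025,0],[0,0,-0.2],0.005],[[0.013,0,0],[0,0,0],0.005],[[0.02,0,0],[0,0,0],0.005],[[0.022,0,0],[0,0,0],0.005],[[0.022,0,0],[0,0,0],0.005],[[0.019,0,0],[0,0,0],0.005],[[0.0125,0,0],[0,0,0],0.005],[[0.006,0,0],[0,0,0],0.005],[[0.002,0,0],[0,0,0],0.005],[[0,0,0],[0,0,0],0.005]]'
python3 -m crank '[[[0,0,0.006],[0,0,0],0.005],[[0,0,0.012],[0,0,0],0.005],[[0,0,0.013],[0,0,0],0.005],[[0,0,0.012],[0,0,0],0.005],[[0,0,0.007],[0,0,0],0.005],[[0,0,0.003],[0,0,0],0.005],[[0,0,0],[0,0,0],0.005],[[0,0,0],[0,0,0],0.005]]'
python3 - <<'E'
from h import *
o=bot.get_obs()
c=bot.calibration("wrist")
p,d=bot.read_camera("wrist");np.savez("w6.npz",p=p,d=d,E=c["extrinsics"],pos=o["eef_pos"],q=o["tool_rot"]);g=cv2.cvtColor(p,cv2.COLOR_RGB2BGR)
ps,ds=bot.read_camera("scene");gs=cv2.cvtColor(ps,cv2.COLOR_RGB2BGR);cv2.imwrite("pics/s6full.png",gs)
a=np.hstack([cv2.resize(g[150:250,a:a+80],(320,400),interpolation=cv2.INTER_CUBIC) for a in (100,335)])
cv2.imwrite("pics/w6.png",a);cv2.imwrite("pics/s6.png",cv2.resize(gs[180:330,240:400],(640,600),interpolation=cv2.INTER_CUBIC))
E
```

```text
t: 13.88
eef_pos: [0.4883, 0.2882, 0.2283]
tool_rot: [0.0, 0.801, 0.598, -0.0]
contact_force: [0.3, -0.7, -7.5]
gripper_width: 0.143
t: 14.88
eef_pos: [0.4886, 0.289, 0.1757]
tool_rot: [-0.0, 0.801, 0.599, 0.0]
contact_force: [-1.0, 0.5, -6.8]
gripper_width: 0.148
```

View pics/w6.png

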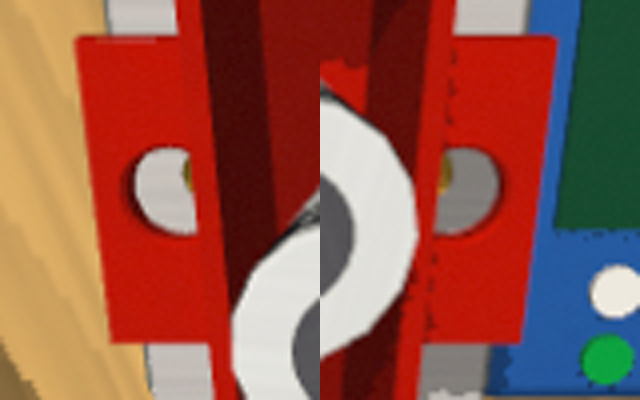

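View pics/s6.png

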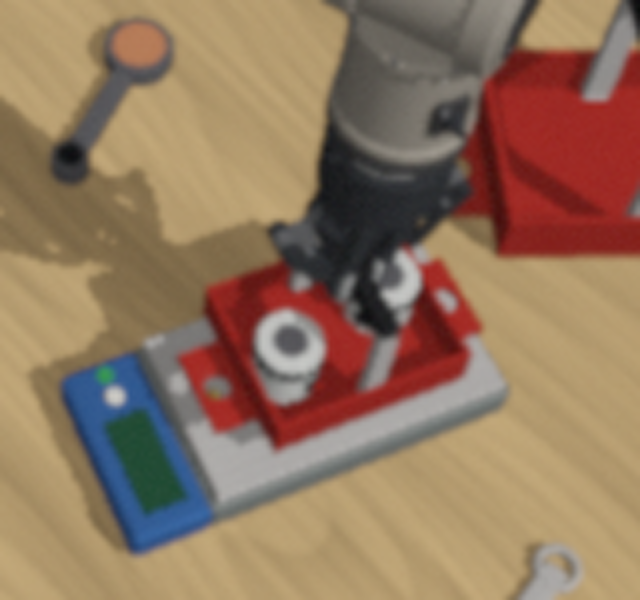

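Pegs show through both holes, symmetrically. The computed error is about 1 mm, so I'll correct by -0.8 mm along tool x and lower slowly.

```bash
python3 -m crank '[[[-0.0008,0,0.002],[0,0,0],0.005],[[0,0,0.004],[0,0,0],0.005],[[0,0,0.004],[0,0,0],0.005],[[0,0,0.003],[0,0,0],0.005],[[0,0,0.002],[0,0,0],0.005],[[0,0,0],[0,0,0],0.005],[[0,0,0],[0,0,0],0.005]]'
python3 - <<'E'
from h import *
print(bot.get_obs()["torque"],bot.get_obs()["contact_force"])
E
```

```text
t: 15.85
eef_pos: [0.4882, 0.2881, 0.1604]
tool_rot: [0.0, 0.801, 0.599, 0.0]
contact_force: [0.4, -0.0, -6.8]
gripper_width: 0.144
[ 0.02724125 -0.00249033 -0.04833289] [ 0.35389281 -0.0128576  -6.83500946]
```

Tray is 7 mm below the peg tips with no contact force, so the pegs are in. Continuing down.

```bash
python3 -m crank '[[[0,0,0.002],[0,0,0],0.005],[[0,0,0.003],[0,0,0],0.005],[[0,0,0.003],[0,0,0],0.005],[[0,0,0.002],[0,0,0],0.005],[[0,0,0.001],[0,0,0],0.005],[[0,0,0],[0,0,0],0.005],[[0,0,0],[0,0,0],0.005]]'
python3 -m crank '[[[0,0,0.001],[0,0,0],0.005],[[0,0,0.0005],[0,0,0],0.005],[[0,0,0],[0,0,0],0.005],[[0,0,0],[0,0,0],0.005]]'
```

```text
t: 16.73
eef_pos: [0.4882, 0.2881, 0.1494]
tool_rot: [-0.0, 0.801, 0.599, 0.0]
contact_force: [0.5, 0.1, -6.6]
gripper_width: 0.144
t: 17.23
eef_pos: [0.4881, 0.2881, 0.1478]
tool_rot: [-0.0, 0.801, 0.599, 0.0]
contact_force: [-0.1, -0.5, -6.8]
gripper_width: 0.146
```

```bash
python3 -m crank '[[[0,0,0.0007],[0,0,0],0.005],[[0,0,0.0005],[0,0,0],0.005],[[0,0,0],[0,0,0],0.005],[[0,0,0],[0,0,0],0.005]]'
```

```text
t: 17.73
eef_pos: [0.4881, 0.2881, 0.1477]
tool_rot: [-0.001, 0.801, 0.598, 0.0]
contact_force: [-4.0, -2.4, 6.1]
gripper_width: 0.148
```

Contact came at exactly the expected height (TCP at 0.1477 m). Releasing gently.

```bash
python3 -m crank '[[[0,0,0],[0,0,0],0.014],[[0,0,0],[0,0,0],0.017],[[0,0,0],[0,0,0],0.02],[[0,0,0],[0,0,0],0.026],[[0,0,0],[0,0,0],0.035],[[0,0,0],[0,0,0],0.05],[[0,0,0],[0,0,0],0.06],[[0,0,0],[0,0,0],0.06]]' 20
python3 - <<'E'
from h import *
p,d=bot.read_camera("wrist");g=cv2.cvtColor(p,cv2.COLOR_RGB2BGR);cv2.imwrite("pics/w7.png",g)
E
```

```text
t: 18.73
eef_pos: [0.4881, 0.2881, 0.1466]
tool_rot: [-0.0, 0.801, 0.599, 0.0]
contact_force: [0.6, -0.1, -0.4]
gripper_width: 0.705
```

View pics/w7.png

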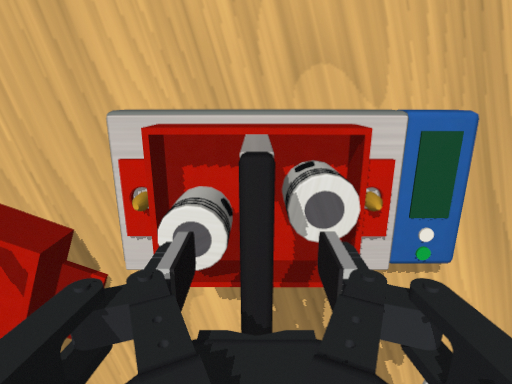

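The pegs stand up through both holes at (140,200) and (374,200), the fingers are clear of the bar, and the pistons are upright. Now retracting straight up.

```bash
python3 -m crank '[[[0,0,-0.01],[0,0,0],0.06],[[0,0,-0.02],[0,0,0],0.06],[[0,0,-0.03],[0,0,0],0.06],[[0,0,-0.03],[0,0,0],0.06],[[0,0,-0.03],[0,0,0],0.06],[[0,0,-0.03],[0,0,0],0.06],[[0,0,-0.02],[0,0,0],0.06],[[0,0,-0.01],[0,0,0],0.06],[[0,0,0],[0,0,0],0.06]]'
python3 -m crank '[[[-0.02,0,0],[0,0,0],0.06],[[-0.03,0,0],[0,0,0],0.06],[[-0.03,0,0],[0,0,0],0.06],[[-0.02,0,0],[0,0,0],0.06],[[0,0,0],[0,0,0],0.06],[[0,0,0],[0,0,0],0.06]]'
python3 - <<'E'
from h import *
o=bot.get_obs();c=bot.calibration("wrist");E=np.array(c["extrinsics"])
p,d=bot.read_camera("wrist");g=cv2.cvtColor(p,cv2.COLOR_RGB2BGR);cv2.imwrite("pics/w8.png",g);np.savez("w8.npz",p=p,d=d,E=E)
p2,_=bot.read_camera("top");p3,_=bot.read_camera("scene");cv2.imwrite("pics/end.png",np.hstack([cv2.resize(cv2.cvtColor(p2,cv2.COLOR_RGB2BGR),(400,300)),cv2.resize(cv2.cvtColor(p3,cv2.COLOR_RGB2BGR),(400,300))]))
E
```

```text
t: 19.9
eef_pos: [0.4882, 0.2881, 0.3271]
tool_rot: [-0.0, 0.801, 0.599, 0.001]
contact_force: [-0.4, 0.7, 0.4]
gripper_width: 0.702
t: 20.65
eef_pos: [0.4597, 0.1931, 0.3266]
tool_rot: [-0.0, 0.801, 0.599, 0.0]
contact_force: [-0.5, 0.2, -0.2]
gripper_width: 0.7
```

View pics/w8.png

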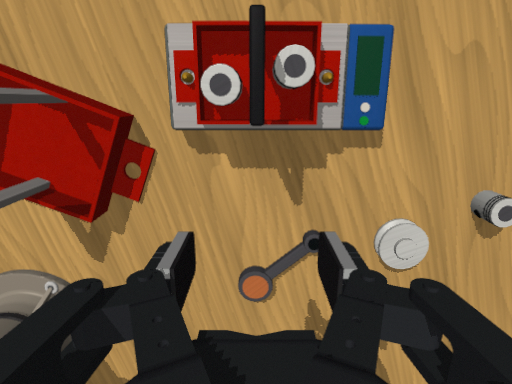

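View pics/end.png

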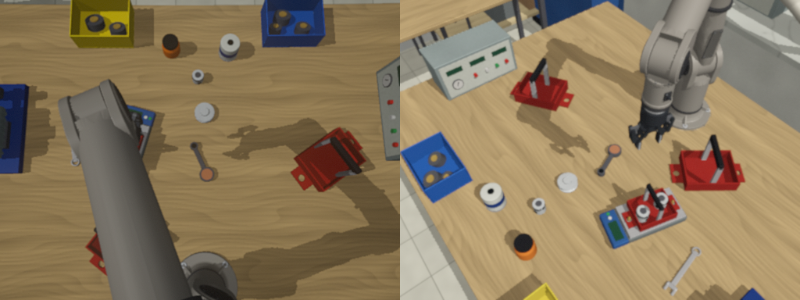

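The wrist view shows the tray on the scale with pegs in both holes, at (188,76) and (326,76), both pistons upright, and the other things unmoved. I'll check lug heights for flatness, then hand in.

```bash
python3 - <<'E'
from h import *
z=np.load("w8.npz");d,E,p=z["d"],z["E"],z["p"];c=bot.calibration("wrist");H=hsv(p)
for n,uv in {"lugL":(183,58),"lugL2":(184,94),"lugR":(331,58),"lugR2":(330,94),"piston b":(221,84),"piston a":(295,66)}.items():
    o,dd=ray(c,[uv],E);w=d[uv[1]-1:uv[1]+2,uv[0]-1:uv[0]+2];print(n,(o+dd*np.median(w)).round(4))
red=((H[...,0]<8)|(H[...,0]>172))&(H[...,1]>140)&(H[...,2]>50)
b=max(blobs(red,100,(165,10,350,132)),key=lambda b:b[1][4])
print(b[1]); v=76
P=plane(c,[[b[1][0]-.5,77],[b[1][0]+b[1][2]-.5,77]],.055,E);print(P.round(4),np.linalg.norm(P[0]-P[1]),P.mean(0),np.degrees(np.arctan2(*(P[1]-P[0])[1::-1])))
bot.hand_in();print("handed in")
E
```

```text
lugL [[0.4085 0.3327 0.0559]]
lugL2 [[0.3954 0.2934 0.0555]]
lugR [[0.5789 0.2824 0.0551]]
lugR2 [[0.5684 0.2422 0.0552]]
piston b [[0.447  0.2879 0.1014]]
piston a [[0.5285 0.2829 0.1019]]
[ 173   21   77  103 5096]
[[0.3886 0.3162 0.055 ]
 [0.4787 0.2894 0.055 ]] 0.09399143016676503 [0.43365169 0.30279948 0.055     ] -16.576346809946475
the job is handed in; nothing more can be done
handed in
```

I gripped the small red tray by its bar, carried it level to the scale with both pistons standing, and lowered it onto the pegs. Then I let go, moved clear and handed the job in at about 21 s. The hand-in reports no verdict.

- **Seating:** all four lug points measured 55.1–55.9 mm high, against 55 mm for a flat seat. Brass pegs show through both lug holes.
- **Pistons:** their tops measured 101–102 mm, against 100–101 mm expected, and both stand upright.
- **Clear of the tray:** the gripper was about 0.1 m to the side and 0.18 m up from where it let go, reading close to zero force. Nothing else looks moved in the pictures.
- **Checks that failed:**
  - The final outline measurement failed: the bar splits the red area, so it caught only half the tray (94 mm). It gives no centre for the tray, though its heading of -16.6° matched the pegs.
  - While looking for the pegs I backed off 4 cm the wrong way and corrected it, with no effect on the scene.

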